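# Change over the pots on the stirrer platform

### The job

The pot on the stirring position (the double ring in the middle of the platform) is finished: slide it along the platform to the free single ring at the right-hand end, then slide the waiting pot from the left-hand ring onto the double ring. Slide the pots, do not lift or tip them; leave both standing inside their rings and leave the other things on the bench where they are.

Things in the scene. Friction and masses are not known exactly. Their poses are not given: they have to be found in the camera images.
- platform: stirrer platform, fixed to the bench: a white slab 420 mm long, 125 mm deep, with a flat, smooth dark top 40 mm above the bench, no rim; the pots slide easily on it (friction about 0.25). Origin: centre of its underside, on the bench; its y runs along its length towards the left-hand end (seen from the robot), x away from the robot. The small control knob is on its front face
- mark_left (a point): centre of the left-hand printed ring, on the platform's top: a single white ring 104 mm in diameter, 140 mm to the left of mark_centre; a pot waits here at the start
- mark_centre (a point): centre of the middle mark, on the platform's top: a double white ring (104 and 94 mm in diameter) with four short ticks inside, the stirring position; a pot stands here at the start
- mark_right (a point): centre of the right-hand printed ring, on the platform's top: a single white ring 104 mm in diameter, 140 mm to the right of mark_centre; free at the start
- low_pot: the lower steel pot, lid fixed: 84 mm across (89 at the rim), wall 50 mm high. On top a black bar handle, flat-sided, 64 mm long, 14 thick, 22 high, on two posts; bar underside 71 mm, top 93 mm above the pot's foot. 0.25 to 0.7 kg. Origin: centre of the underside; z up; the bar runs along the pot's x, its flat sides face the pot's y. It stands on the middle or the left-hand ring at the start
- tall_pot: the taller steel pot, lid fixed: 84 mm across (89 at the rim), wall 78 mm high. On top a black bar handle, flat-sided, 64 mm long, 14 thick, 22 high, on two posts; bar underside 99 mm, top 121 mm above the pot's foot. 0.25 to 0.7 kg. Origin: centre of the underside; z up; the bar runs along the pot's x, its flat sides face the pot's y. It stands on the other of these two rings at the start
- low_pot_handle (a point): middle of the low pot's handle bar (82 mm above its foot), on the pot's axis; axes as the pot's
- tall_pot_handle (a point): middle of the tall pot's handle bar (110 mm above its foot), on the pot's axis; axes as the pot's
- amber_bottle: bystander: amber bottle with a brown cap, 60 mm across, 125 mm high, upright on the bench; origin: centre of its underside
- beaker: bystander: small clear beaker, 52 mm across, 68 mm high, upright on the bench; origin: centre of its underside
- sample_cup: bystander: white cup with a screw lid, 66 mm across, 68 mm high, upright on the bench; origin: centre of its underside

How it is judged:
By the outcome, as a careful person would: the job done as asked, in the order asked, and still so for the second after the job is handed in, with the robot touching nothing.
It also fails if it takes over 54 s, if anything falls off the work surface, if the arm or the gripper's body presses on something with over 40 N, if the wrist force passes 120 N, or if a joint passes its speed limit or range.

### The arm

A 6-joint arm with a two-finger parallel gripper is mounted at the origin on a cart in front of the work surface, level with it; the furniture and walls round the work are solid. World frame = base frame: x ahead of the robot, y to its left, z up, the work surface at z = 0. Lengths are in m, angles in rad, forces in N, time in s.
With the tool pointing down it reaches from about 0.425 to 0.925 m from the base axis. Payload 12.5 kg.
Tool frame: the origin (TCP) lies at the centre of the arm's flange, where the gripper is bolted on; the fingertips stand 173 mm ahead of it and the grasp point (between the pads) lies 155 mm ahead of it; z points along the fingers, y is the line along which they close (so a half turn about z gives the same grasp; the last joint's range is limited). The gripper opens to 85 mm and grips with 20 to 120 N. Pads are 22 mm wide; open, the fingers measure 114 mm over their backs; the gripper's body (76 mm by 85 mm) begins 54 mm behind the grasp point. The pads swing forward as they close: fully open they stand 13 mm farther back than shut.
Start: joints at [-1.301, 0.491, 1.559, -0, 1.092, -0.106], TCP at [0.229, -0.581, 0.405] pointing down, gripper open.
Joint ranges: [-3.1, 3.1], [-0.84, 2.19], [0.05, 2.79], [-1.13, 4.28], [0.06, 2.93], [-2.69, 2.69]. Speed limits (rad/s): [2.22, 2.22, 2.79, 3.14, 3.14, 3.14].

### API

Orientations are given as a unit quaternion [w, x, y, z].
In Python, from bench import env gives the robot as it stands.
- The arm moves only by the tool servo_tool, never from a script. Its argument "moves" is text: rows parted by semicolons, each of 7 numbers parted by spaces: the shift along the world's x, y, z each as a share of 30 mm, from -1 to 1, then the turn, a rotation vector about the world's x, y, z each as a share of 10 degrees, from -1 to 1, then the opening, from 0 (shut) to 1 (fully open). A call has exactly 8 rows; each row shifts and turns the commanded pose from where the row before left it; what a row does not reach is not made up. A row lasts 1/8 s, in which the tool goes at most 62.5 mm and 10.7 degrees, less where a joint would pass 70% of its speed; a pose out of reach is approached as far as the arm can. A call with a number of a shift or a turn outside -1 to 1 is refused whole. A call with a gripper value outside its range is refused whole. The fingers move at their own pace and stop on an object; "squeeze" is the grip in N (left out, the last holds). Time passes only in rows, so rows that do not move let the fingers close, or fill a call up. It gives the time, the measured TCP pose, the force, the opening and the grip force at its end, in the units of the state.
- env.get_obs(): the state, without advancing time (a new reading comes with each control period).
- env.grab_frame(name): name is "side" or "top" or "wrist"; returns a dict with "img" (420x560x3 uint8, blue, green, red), "K" (3x3 intrinsics, pixels), "R" (3x3) and "t" (3): a world point X has camera coordinates R X + t. Camera axes: x right, y down, z forward; pixel columns grow to the right and rows downward; lengths in m; the calibration is good to about 2 mm. A picture is of the moment at which its call begins. There is no depth.
- env.finish_job(): hands the job in; it is judged then, once.
The state is a dict: "t": time; "q": joint angles; "qd": joint speeds; "joint_torque": joint torques, N m; "tcp_pos": TCP position; "tcp_rot": TCP orientation; "wrist_force": force on the tool from outside, world axes, zero at the start; "wrist_torque": the same for the moment, N m; "width": opening from 0.0 (shut) to 1.0 (fully open); "grasp_force": force on a finger pad.
Only numpy, scipy, OpenCV 4.12 (cv2) and the standard library are available. Lean on these libraries where they do the work, as an engineer would, in place of code of your own. Each camera call takes 0.05 s, during which the arm holds its last target. There are 200 camera calls.

## Working session

There is one attempt and no reset: what is moved stays moved. The work goes in short steps, Python scripts to look and compute and a tool call to move; the robot and the scene stay as the last step left them, time stands still between calls to the robot, and variables do not carry over. Pictures are saved under pics/ and viewed, at most 10 in all, crops included, and the job is handed in when it is done.

Besides the shell and the picture viewer there is one more tool, called after "Call:" by a JSON object that holds its "api" and its "payload". servo_tool: Moves the arm, as the interface text tells. Its arguments: {"type":"object","properties":{"moves":{"type":"string"},"squeeze":{"type":"number"}},"required":["moves"]}

```bash
mkdir -p pics
cat > h.py <<'E'
import numpy as np,cv2,sys
from bench import env
def grab(n,f=None):
    g=env.grab_frame(n)
    if f: cv2.imwrite('pics/'+f,g['img'])
    return g
def ray(g,u,v,z):
    R=np.array(g['R']);t=np.array(g['t']);d=R.T@np.linalg.inv(g['K'])@[u,v,1];c=-R.T@t
    return c+d*(z-c[2])/d[2]
def proj(g,X):
    p=g['K']@(np.array(g['R'])@X+g['t']);return p[:2]/p[2]
E
python3 - <<'E'
from h import *
import pickle
a={n:grab(n,n+'0.png') for n in('top','side')}
pickle.dump(a,open('g0.pkl','wb'))
for n in a: print(n,-np.array(a[n]['R']).T@a[n]['t'])
o=env.get_obs();print(o['t'],o['tcp_pos'],o['tcp_rot'],o['width'])
E
```

```text
top [ 0.39561092 -0.01993005  1.44263034]
side [ 0.21750477 -1.3990483   0.8903397 ]
0.1 [ 0.22941858 -0.581338    0.40416994] [-5.20062882e-04  9.82395783e-01  1.86810742e-01 -3.62960286e-05] 0.998033955421363
```

View pics/top0.png

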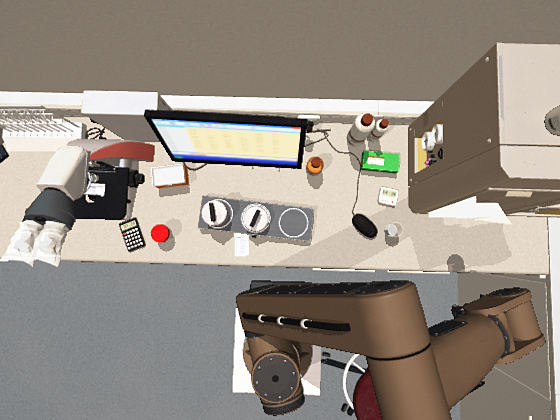

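View pics/side0.png

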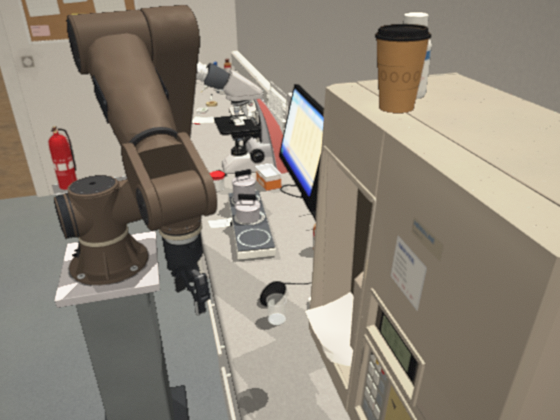

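Top view: platform spans about (200–315, 197–245). Pots sit at about (217,212) and (256,219), and the free ring is at (294,221). In the side view the pots are at about (245,185) and (247,212), with the free ring at (254,238). Next I'll measure with enlarged crops.

Run:
```python
from h import *
import pickle
a=pickle.load(open('g0.pkl','rb'))
c=cv2.resize(a['top']['img'][185:255,190:325],None,fx=5,fy=5,interpolation=cv2.INTER_CUBIC)[:, :675]
s=cv2.resize(a['side']['img'][165:265,205:290],None,fx=5,fy=5,interpolation=cv2.INTER_CUBIC)
cv2.imwrite('pics/c_top.png',c);cv2.imwrite('pics/c_side.png',s)
g=a['top']
for n,u,v,z in [('ringR',294,221,.04),('potL',217,212,.1),('potC',256,219,.1),('mon_l',170,165,0.05),('mon_r',300,166,.05),('amber',315,165,.12),('beaker',392,233,.07),('FL',200,235,.04),('FR',314,244,.04),('BR',315,206,.04)]: print(n,ray(g,u,v,z).round(3))
```

```text
ringR [ 0.475 -0.048  0.04 ]
potL [0.497 0.226 0.1  ]
potC [0.475 0.087 0.1  ]
mon_l [0.671 0.417 0.05 ]
mon_r [ 0.679 -0.065  0.05 ]
amber [ 0.67  -0.116  0.12 ]
beaker [ 0.44  -0.398  0.07 ]
FL [0.415 0.295 0.04 ]
FR [ 0.393 -0.123  0.04 ]
BR [ 0.533 -0.124  0.04 ]
```

View pics/c_top.png

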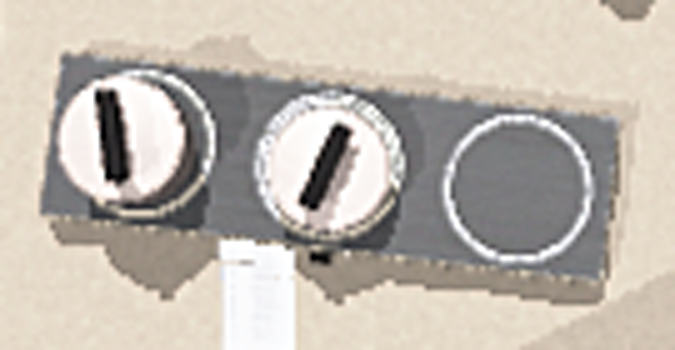

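View pics/c_side.png

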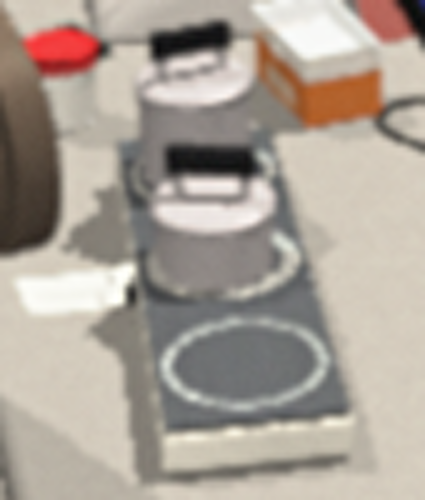

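The crops (5x) show right ring centre at (519,188), platform corners (62,53), (617,120), (605,278), (42,213). The centre pot's bar runs (343,128)–(312,207) and the left pot's runs (105,92)–(118,180). The left pot looks like the taller one, so the centre pot is the low one.

```bash
cat > m.py <<'E'
from h import *
import pickle
a=pickle.load(open('g0.pkl','rb'));g=a['top']
P=lambda c,z:ray(g,190+(c[0]+.5)/5-.5,185+(c[1]+.5)/5-.5,z)
E
python3 - <<'E'
from m import *
C=[P(c,.04) for c in [(62,53),(617,120),(605,278),(42,213)]]
for c in C: print(c.round(4))
cen=np.mean(C,0);d=(C[0]+C[3]-C[1]-C[2]);d/=np.linalg.norm(d);print('centre',cen.round(4),'ydir',d.round(4),np.degrees(np.arctan2(-d[0],d[1])))
r=P((519,188),.04);print('ringR',r.round(4),'from centre', (cen-.14*d).round(4),'centre from R',(r+.14*d).round(4), 'L',(cen+.14*d).round(4))
for n,e,z in [('low',((343,128),(312,207)),.133),('tall',((105,92),(118,180)),.161)]:
  p,q=[P(x,z) for x in e];v=p-q
  print(n,((p+q)/2).round(4),np.linalg.norm(v),'bar angle about z from x',np.degrees(np.arctan2(v[1],v[0])))
# side check: bar mid pixels
s=a['side']
for c,X in [((210,160),[P((327,167),.133)]),((190,38),[P((112,136),.161)])]:
  print('side px',205+c[0]/5,165+c[1]/5,'proj',proj(s,X[0]))
o=env.get_obs();from scipy.spatial.transform import Rotation as Ro
q=o['tcp_rot'];print(Ro.from_quat([q[1],q[2],q[3],q[0]]).as_matrix().round(3))
E
```

```text
[0.562 0.295 0.04 ]
[ 0.5229 -0.117   0.04  ]
[ 0.4068 -0.1104  0.04  ]
[0.4432 0.304  0.04  ]
centre [0.4837 0.0929 0.04  ] ydir [0.0909 0.9959 0.    ] -5.214631270111528
ringR [ 0.4709 -0.0461  0.04  ] from centre [ 0.471  -0.0465  0.04  ] centre from R [0.4836 0.0933 0.04  ] L [0.4964 0.2323 0.04  ]
low [0.4765 0.0875 0.133 ] 0.05823192375708668 bar angle about z from x -19.514598539045174
tall [0.4922 0.2317 0.161 ] 0.06035000360545725 bar angle about z from x 10.986303287809243
side px 247.0 197.0 proj [246.83852282 194.02081887]
side px 243.0 172.6 proj [242.91960665 169.88932509]
[[ 0.93   0.367 -0.   ]
 [ 0.367 -0.93   0.001]
 [ 0.    -0.001 -1.   ]]
```

Call:
{"api": "servo_tool", "payload": {"moves": "0.54 1 0 0 0 -0.5 1;0.54 1 0 0 0 -0.5 1;0.54 1 0 0 0 -0.5 1;0.54 1 0 0 0 -0.5 1;0.54 1 0 0 0 -0.5 1;0.54 1 0 0 0 -0.5 1;0.54 1 0 0 0 -0.5 1;0.54 1 0 0 0 -0.5 1", "squeeze": 50}}

```text
t: 1.1
tcp_pos: [0.3594, -0.3404, 0.4046]
tcp_rot: [-0.0, 0.987, -0.162, -0.0]
wrist_force: [1.3, 0.5, -0.7]
width: 0.996
grasp_force: 0.0
```

Call:
{"api": "servo_tool", "payload": {"moves": "0.44 1 0 0 0 0 1;0.44 1 0 0 0 0 1;0.44 1 0 0 0 0 1;0.44 1 0 0 0 0 1;0.44 1 0 0 0 0 1;0.44 1 0 0 0 0 1;0.44 1 0 0 0 0 1;0.44 1 0 0 0 0 1"}}

```text
t: 2.1
tcp_pos: [0.4649, -0.1003, 0.4046]
tcp_rot: [0.0, 0.987, -0.16, -0.0]
wrist_force: [0.8, -0.2, 0.8]
width: 1.004
grasp_force: 0.0
```

Call:
{"api": "servo_tool", "payload": {"moves": "0 0.8 0 0 0 0 1;0 0.8 0 0 0 0 1;0 0.8 0 0 0 0 1;0.1 0.8 0 0 0 0 1;0.1 0.8 0 0 0 0 1;0.1 0.8 0 0 0 0 1;0.1 0.8 0 0 0 0 1;0 0.4 0 0 0 0 1"}}

```text
t: 3.1
tcp_pos: [0.4766, 0.0795, 0.4045]
tcp_rot: [0.0, 0.987, -0.16, -0.0]
wrist_force: [0.7, 0.3, 0.5]
width: 1.006
grasp_force: 0.0
```

```bash
cat > st.py <<'E'
from h import *
from scipy.spatial.transform import Rotation as Ro
import pickle
def st():
    o=env.get_obs();q=o['tcp_rot'];M=Ro.from_quat([q[1],q[2],q[3],q[0]]).as_matrix()
    print('t',o['t'],o['tcp_pos'].round(4),'ytool deg',np.degrees(np.arctan2(M[1,1],M[0,1])).round(2),'z',M[:,2].round(3),'q',np.round(o['q'],2),'F',o['wrist_force'].round(1),'w',o['width'],o['grasp_force']);return o
E
python3 - <<'E'
from st import *
st();g=grab('wrist','w1.png');pickle.dump(g,open('w1.pkl','wb'))
for X in ([.4765,.0875,.133],[.4837,.0929,.04],[.4922,.2317,.161],[.4709,-.0461,.04]): print(proj(g,X).round(0))
E
```

```text
t 3.1 [0.4766 0.0795 0.4045] ytool deg -108.42 z [-0. -0. -1.] q [ 0.03  0.29  1.9  -0.    0.96  1.92] F [0.7 0.3 0.5] w 1.0055275225235834 0.0
[266. 221.]
[260. 185.]
[ 45. 279.]
[409. 151.]
```

View pics/w1.png

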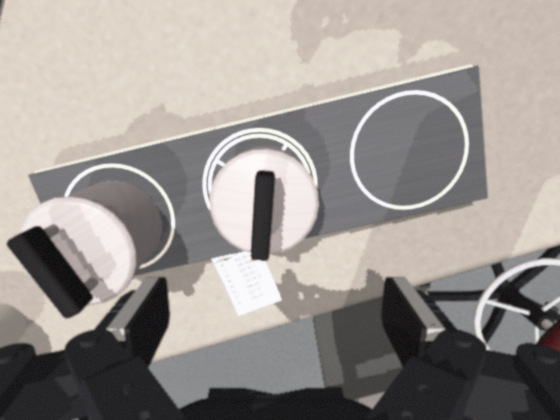

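The wrist view shows the low bar from (264,173) to (260,258), the right ring centred at (409,150), and the centre double ring near (260,185). The tall bar runs from about (28,235) to (75,310). I'll refine from these.

Run:
```python
from st import *
g=pickle.load(open('w1.pkl','rb'));im=g['img']
# low bar: dark blob
m=(im.max(2)<45).astype(np.uint8);n,l,s,c=cv2.connectedComponentsWithStats(m)
for i in range(1,n):
    if s[i,4]>300: 
        r=cv2.minAreaRect(np.argwhere(l==i)[:,::-1].astype(np.float32)); print(s[i],r)
        if s[i,1]<320 and s[i,4]<6000:
          b=cv2.boxPoints(r);L=sorted([(np.linalg.norm(b[k]-b[(k+1)%4]),k) for k in range(4)]);k1,k2=L[0][1],L[1][1]
          e=[(b[k]+b[(k+1)%4])/2 for k in(k1,k2)]
          for z in(.133,.161):
            p,q=[ray(g,*x,z) for x in e];v=p-q;print(' z',z,((p+q)/2).round(4),np.linalg.norm(v).round(4),np.degrees(np.arctan2(v[1],v[0])).round(1)%180)
# right ring ellipse
m=cv2.inRange(im[80:220,340:478],(190,190,190),(255,255,255))
n,l,s,c=cv2.connectedComponentsWithStats(m)
i=1+np.argmax(s[1:,4]);pts=np.argwhere(l==i)[:,::-1].astype(np.float32)+[340,80]
el=cv2.fitEllipse(pts.astype(np.float32));print('ring',el,ray(g,*el[0],.04).round(4))
```

```text
[  10  228   81   84 2042] ((54.729530334472656, 265.5804443359375), (97.56918334960938, 31.391826629638672), 45.881404876708984)
 z 0.133 [0.4915 0.2427 0.133 ] 0.0677 17.1
 z 0.161 [0.4979 0.2211 0.161 ] 0.0598 17.1
[    0   268   560   152 30770] ((279.5, 343.5), (151.0, 559.0), 90.0)
[419 291  63  13 369] ((450.0, 297.0), (12.0, 62.0), 90.0)
 z 0.133 [ 0.3771 -0.0227  0.133 ] 0.046 71.5
 z 0.161 [ 0.3969 -0.0133  0.161 ] 0.0406 71.5
ring ((408.8768005371094, 149.5313720703125), (108.9773178100586, 121.05655670166016), 44.130645751953125) [ 0.4724 -0.046   0.04  ]
```

Run:
```python
from st import *
g=pickle.load(open('w1.pkl','rb'));im=g['img']
for th in (45,60,80):
  m=np.zeros(im.shape[:2],np.uint8);m[165:268,240:285]=im[165:268,240:285].max(2)<th
  pts=np.argwhere(m)[:,::-1].astype(np.float32);r=cv2.minAreaRect(pts);print(th,len(pts),r)
for e in [((264,173),(260,258))]:
  p,q=[ray(g,*x,.133) for x in e];v=p-q;print(((p+q)/2).round(4),np.linalg.norm(v).round(4),np.degrees(np.arctan2(v[1],v[0])).round(1))
print(proj(g,[.4785,.089,.133]), -np.array(g['R']).T@g['t'])
```

```text
45 228 ((262.7315368652344, 213.7957305908203), (15.656950950622559, 83.96117401123047), 3.5763344764709473)
60 1425 ((262.50970458984375, 214.8443603515625), (17.091650009155273, 86.456298828125), 3.5763344764709473)
80 1539 ((262.529296875, 215.00173950195312), (18.203826904296875, 87.90686798095703), 3.3664605617523193)
[0.4799 0.0893 0.133 ] 0.0615 -21.6
[263.02959792 218.61415019] [0.54651821 0.05748679 0.37322532]
```

Call:
{"api": "servo_tool", "payload": {"moves": "0.08 0.32 -0.6 0 0 -0.2 1;0 0 -0.9 0 0 0 1;0 0 -0.9 0 0 0 1;0 0 -0.9 0 0 0 1;0 0 -0.6 0 0 0 1;0 0 -0.3 0 0 0 1;0 0 0 0 0 0 1;0 0 0 0 0 0 1"}}

```text
t: 4.15
tcp_pos: [0.4791, 0.0881, 0.2793]
tcp_rot: [-0.0, 0.984, -0.178, 0.0]
wrist_force: [-0.2, 0.3, -0.5]
width: 1.001
grasp_force: 0.0
```

Call:
{"api": "servo_tool", "payload": {"moves": "0 0 0 0 0 0 0;0 0 0 0 0 0 0;0 0 0 0 0 0 0;0 0 0 0 0 0 0;0 0 0 0 0 0 0;0 0 0 0 0 0 0;0 0 0 0 0 0 0;0 0 0 0 0 0 0"}}

```text
t: 5.15
tcp_pos: [0.4791, 0.0883, 0.2789]
tcp_rot: [-0.0, 0.984, -0.178, 0.0]
wrist_force: [0.8, 1.5, 4.9]
width: 0.153
grasp_force: 50.5
```

```bash
python3 -c "
from st import *
st()"
```

```text
t 5.15 [0.4791 0.0883 0.2789] ytool deg -110.47 z [ 0. -0. -1.] q [ 0.05  0.48  2.02 -0.    0.64  1.97] F [0.8 1.5 4.9] w 0.15339782581713993 50.49824059009552
```

Call:
{"api": "servo_tool", "payload": {"moves": "-0.02 -0.3 0 0 0 0 0;-0.03 -0.6 0 0 0 0 0;-0.04 -0.75 0 0 0 0 0;-0.05 -0.75 0 0 0 0 0;-0.04 -0.75 0 0 0 0 0;-0.04 -0.65 0 0 0 0 0;-0.03 -0.45 0 0 0 0 0;-0.02 -0.23 0 0 0 0 0"}}

```text
t: 6.15
tcp_pos: [0.4708, -0.047, 0.2789]
tcp_rot: [-0.0, 0.984, -0.178, 0.0]
wrist_force: [0.6, 2.9, 5.6]
width: 0.153
grasp_force: 50.6
```

Run:
```python
from st import *
st();g=grab('wrist','w2.png')
c=np.hstack([g['img'][60:400],]);cv2.imwrite('pics/w2c.png',c)
```

```text
t 6.15 [ 0.4708 -0.047   0.2789] ytool deg -110.52 z [ 0. -0. -1.] q [-0.24  0.47  2.05  0.    0.62  1.69] F [0.6 2.9 5.6] w 0.15320821303118443 50.56352198123932
```

View pics/w2c.png

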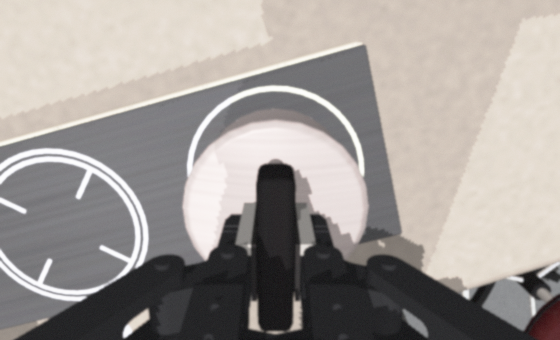

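The low pot is on the right ring. In the crop its lid outline spans x 183–367 with its top at y≈120, and the ring's top is at y≈87. I'll check the centre numerically.

Run:
```python
from st import *
g=grab('wrist')
th=np.linspace(0,2*np.pi,361)
for c in ([.4708,-.047],[.472,-.046]):
  for z,r in((.09,.0445),(.04,.052)):
    q=np.array([proj(g,[c[0]+r*np.cos(t),c[1]+r*np.sin(t),z]) for t in th])
    print(c,z,'xmin,xmax,ymin(crop)',q[:,0].min().round(1),q[:,0].max().round(1),(q[:,1].min()-60).round(1))
```

```text
[0.4708, -0.047] 0.09 xmin,xmax,ymin(crop) 182.9 371.1 115.5
[0.4708, -0.047] 0.04 xmin,xmax,ymin(crop) 190.6 362.6 86.3
[0.472, -0.046] 0.09 xmin,xmax,ymin(crop) 179.9 368.4 113.8
[0.472, -0.046] 0.04 xmin,xmax,ymin(crop) 188.3 360.4 84.9
```

Call:
{"api": "servo_tool", "payload": {"moves": "0 0 0 0 0 0 1;0 0 0 0 0 0 1;0 0 0 0 0 0 1;0 0 0 0 0 0 1;0 0 0 0 0 0 1;0 0 0.5 0 0 0 1;0 0 1 0 0 0 1;0 0 1 0 0 0 1"}}

```text
t: 7.25
tcp_pos: [0.4709, -0.0461, 0.3545]
tcp_rot: [0.0, 0.984, -0.178, -0.0]
wrist_force: [0.4, 0.4, -0.3]
width: 1.001
grasp_force: 0.0
```

Call:
{"api": "servo_tool", "payload": {"moves": "0.06 0.9 1 0 0 0.4 1;0.06 1 0.2 0 0 0.4 1;0.06 1 0 0 0 0.4 1;0.06 1 0 0 0 0.4 1;0.06 1 0 0 0 0.4 1;0.06 1 0 0 0 0.4 1;0.06 1 0 0 0 0.4 1;0.06 1 0 0 0 0.4 1"}}

```text
t: 8.25
tcp_pos: [0.4852, 0.1919, 0.3897]
tcp_rot: [0.0, 0.995, 0.102, -0.0]
wrist_force: [0.5, -1.1, 0.1]
width: 0.998
grasp_force: 0.0
```

Run:
```python
from st import *
st();g=grab('wrist','w3.png');pickle.dump(g,open('w3.pkl','wb'))
print(proj(g,[.4922,.2317,.161]),proj(g,[.4979,.2211,.161]))
```

```text
t 8.25 [0.4852 0.1919 0.3897] ytool deg -78.33 z [-0. -0. -1.] q [ 0.25  0.36  1.83 -0.    0.95  1.62] F [ 0.5 -1.1  0.1] w 0.9977143333258038 0.0
[210.46791424 214.97218821] [230.56311448 209.13234426]
```

View pics/w3.png

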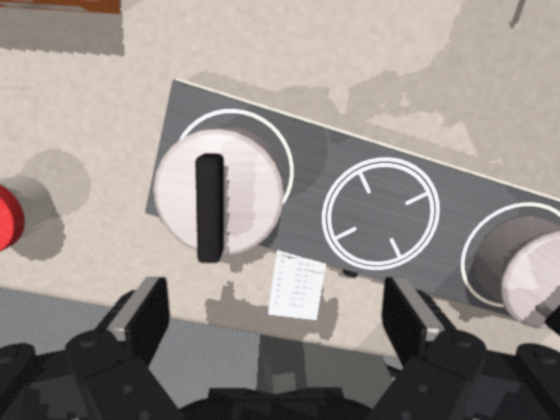

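The wrist view shows the tall bar centred near (209,208), the empty double ring at (381,213), and the low pot standing upright in the right ring.

Run:
```python
from st import *
g=pickle.load(open('w3.pkl','rb'));im=g['img']
m=np.zeros(im.shape[:2],np.uint8);m[145:270,185:235]=im[145:270,185:235].max(2)<60
r=cv2.minAreaRect(np.argwhere(m)[:,::-1].astype(np.float32));print(r)
for e in [((209.5,155),(208.5,261))]:
  p,q=[ray(g,*x,.161) for x in e];v=p-q;print(((p+q)/2).round(4),np.linalg.norm(v).round(4),np.degrees(np.arctan2(v[1],v[0])).round(1))
el=((381,213),);print('centre mark',ray(g,381,213,.04).round(4))
m=cv2.inRange(im[150:280,315:447],(190,190,190),(255,255,255));p=cv2.convexHull(np.argwhere(m)[:,::-1].astype(np.int32)+[315,150]);e=cv2.fitEllipse(p);print(e,ray(g,*e[0],.04).round(4))
q=np.array([proj(g,[.494+.0445*np.cos(t),.231+.0445*np.sin(t),.118]) for t in np.linspace(0,6.28,300)]);print('lid exp',q.min(0),q.max(0))
```

```text
((209.5, 207.5), (107.0, 25.0), 90.0)
[0.4948 0.2329 0.161 ] 0.0623 8.1
centre mark [0.4856 0.094  0.04  ]
((378.81268310546875, 215.23109436035156), (106.32496643066406, 165.83953857421875), 48.46757125854492) [0.4831 0.0954 0.04  ]
lid exp [156.97430345 127.36540619] [288.12726624 255.20359722]
```

Call:
{"api": "servo_tool", "payload": {"moves": "0.15 0.7 0 0 0 -0.2 1;0.16 0.66 0 0 0 0 1;0 0 0 0 0 0 1;0 0 -0.7 0 0 0 1;0 0 -0.8 0 0 0 1;0 0 -0.8 0 0 0 1;0 0 -0.5 0 0 0 1;0 0 0 0 0 0 1"}}

```text
t: 9.3
tcp_pos: [0.4946, 0.2313, 0.3051]
tcp_rot: [0.0, 0.997, 0.083, -0.001]
wrist_force: [0.5, 0.0, 0.7]
width: 1.002
grasp_force: 0.0
```

Call:
{"api": "servo_tool", "payload": {"moves": "0 0 0 0 0 0 0;0 0 0 0 0 0 0;0 0 0 0 0 0 0;0 0 0 0 0 0 0;0 0 0 0 0 0 0;0 0 0 0 0 0 0;0 0 0 0 0 0 0;0 0 0 0 0 0 0"}}

```text
t: 10.3
tcp_pos: [0.4946, 0.2317, 0.3059]
tcp_rot: [-0.0, 0.997, 0.083, 0.0]
wrist_force: [-1.0, 1.6, 3.3]
width: 0.154
grasp_force: 54.7
```

Call:
{"api": "servo_tool", "payload": {"moves": "-0.02 -0.3 0 0 0 0 0;-0.04 -0.6 0 0 0 0 0;-0.06 -0.78 0 0 0 0 0;-0.06 -0.78 0 0 0 0 0;-0.05 -0.78 0 0 0 0 0;-0.05 -0.68 0 0 0 0 0;-0.03 -0.45 0 0 0 0 0;-0.02 -0.25 0 0 0 0 0"}}

```text
t: 11.3
tcp_pos: [0.4846, 0.092, 0.3059]
tcp_rot: [0.0, 0.997, 0.083, 0.0]
wrist_force: [0.6, 2.2, 5.3]
width: 0.155
grasp_force: 54.8
```

Call:
{"api": "servo_tool", "payload": {"moves": "0 0 0 0 0 0 0;0 0 0 0 0 0 1;0 0 0 0 0 0 1;0 0 0 0 0 0 1;0 0 0 0 0 0 1;0 0 0 0 0 0 1;0 0 0.5 0 0 0 1;0 0 1 0 0 0 1"}}

```text
t: 12.3
tcp_pos: [0.4846, 0.093, 0.3505]
tcp_rot: [0.0, 0.997, 0.083, -0.001]
wrist_force: [-0.0, -0.0, 0.4]
width: 1.0
grasp_force: 0.0
```

Call:
{"api": "servo_tool", "payload": {"moves": "0 0 1 0 0 0 1;0 0 1 0 0 0 1;0 0 1 0 0 0 1;-0.1 0 0.8 0 0 0 1;-0.1 0 0 0 0 0 1;0 0 0 0 0 0 1;0 0 0 0 0 0 1;0 0 0 0 0 0 1"}}

```text
t: 13.3
tcp_pos: [0.4789, 0.093, 0.4641]
tcp_rot: [0.0, 0.997, 0.083, -0.001]
wrist_force: [0.2, 0.2, -0.2]
width: 1.001
grasp_force: 0.0
```

Run:
```python
from st import *
st();g=grab('wrist','w4.png')
for n,c,h in(('low',(.4715,-.0465),.09),('tall',(.4845,.0937),.118)):
  for z,r in((h,.0445),(.04,.052)):
    q=np.array([proj(g,[c[0]+r*np.cos(t),c[1]+r*np.sin(t),z]) for t in np.linspace(0,6.28,300)]);print(n,z,q.min(0).round(),q.max(0).round())
```

```text
t 13.3 [0.4789 0.093  0.4641] ytool deg -80.47 z [-0.001 -0.    -1.   ] q [ 0.06  0.23  1.8  -0.    1.11  1.46] F [ 0.2  0.2 -0.2] w 1.0014459524689023 0.0
low 0.09 [369. 171.] [460. 258.]
low 0.04 [351. 157.] [445. 247.]
tall 0.118 [226. 135.] [327. 234.]
tall 0.04 [229. 122.] [324. 217.]
```

View pics/w4.png

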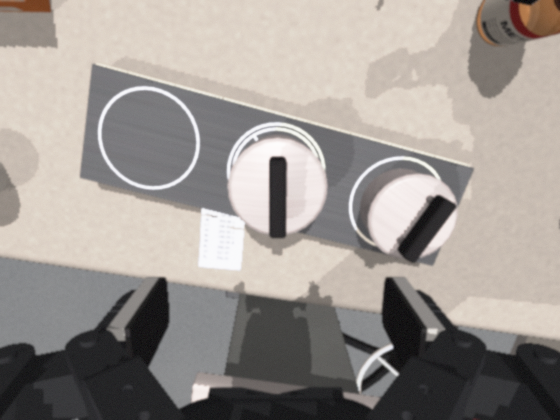

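The tall pot's lid spans (228–327, 137–237) and the low pot's spans (368–457, 172–261). Both match centred pots to within about 2–3 mm, so I'll hand in.

```bash
python3 -c "
from bench import env
print(env.finish_job())"
```

```text
the job is handed in; nothing more can be done
None
```

Job handed in at about 13 s: I slid the low pot to the right-hand ring first, then the tall pot onto the double ring; the last picture shows both upright and within about 3 mm of their ring centres, and I saw no sign that anything else was touched.

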